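# Click the fan-speed wheel to its red notch and switch on

### The arm

A 6-joint arm with a two-finger parallel gripper is mounted at the origin on the work surface. World frame = base frame: x ahead of the robot, y to its left, z up, the work surface at z = 0. Lengths are in mm, angles in rad, forces in N, time in s.
With the tool pointing down it reaches from about 300 to 950 mm from the base axis. Payload 3.1 kg.
Tool frame: the origin (TCP) lies on the centre line of the jaws, within the pads' length; the fingertips stand 14 mm ahead of it and the grasp point (between the pads) lies 5 mm behind it; z points along the fingers, y is the line along which they close (so a half turn about z gives the same grasp; the last joint's range is limited). The gripper opens to 85 mm and grips with 20 to 120 N. Pads are 22 mm wide; open, the fingers measure 114 mm over their backs; the gripper's body (76 mm by 85 mm) begins 54 mm behind the grasp point. The pads swing forward as they close: fully open they stand 13 mm farther back than shut.
Start: joints at [-0.07, 0.308, 1.634, -0, 1.2, -0.07], TCP at [625.006, -0.028, 245.272] pointing down, gripper open.
Joint ranges: [-3.06, 3.06], [-0.79, 1.96], [0.05, 2.63], [-1.19, 4.34], [0.05, 2.64], [-2.94, 2.94]. Speed limits (rad/s): [2.79, 2.79, 3.14, 3.14, 3.14, 3.14].

### API

Orientations are given as [roll, pitch, yaw] about the fixed x, y, z axes, in that order (R = Rz(yaw) Ry(pitch) Rx(roll)).
In Python, from rig import monitor, eyes, sign_off gives the robot as it stands.
- The arm moves only by the tool apply_moves, never from a script. Its argument "targets" is a list of rows, each a list of 3 entries, a list of its own where there are three numbers: the shift along the tool's x, y, z in m, then the turn, a rotation vector about the tool's x, y, z in degrees, then the closure in counts, from 0 (fully open) to 255 (shut). In form: [[[tx, ty, tz], [wx, wy, wz], fingers], ...]. A call has 1 to 12 rows; each row is the pose to reach, as a shift and turn from the pose commanded when the call began, along the tool's axes at that moment; what a row does not reach only later rows make up. A row lasts 1/10 s, in which the tool goes at most 50 mm and 8.59 degrees, less where a joint would pass 70% of its speed; a pose out of reach is approached as far as the arm can. A call with a gripper value outside its range is refused whole. The fingers move at their own pace and stop on an object; "newtons" is the grip in N (left out, the last holds). Time passes only in rows, so rows that repeat a pose let the fingers close. It gives the time, the measured TCP pose, the force, the opening and the grip force at its end, in the units of the state.
- monitor.sense(): the state, without advancing time (a new reading comes with each control period).
- eyes.grab_frame(name): name is "scene" or "side" or "wrist"; returns a dict with "image" (384x512x3 uint8, red, green, blue), "intrinsics" (3x3 intrinsics, pixels), "camera_from_world" (4x4, takes a point from world to camera coordinates). Camera axes: x right, y up, looking along -z (the intrinsics and any distortion apply to the point x, -y, -z); pixel columns grow to the right and rows downward; lengths in mm; the calibration is good to about 2 mm. A picture is of the moment at which its call begins. There is no depth.
- sign_off(): hands the job in; it is judged then, once.
The state is a dict: "t": time; "q": joint angles; "dq": joint speeds; "joint_torque": joint torques, N m; "position": TCP position; "orientation": TCP orientation; "force": force on the tool from outside, world axes, zero at the start; "torque": the same for the moment, N m; "grip_width": finger opening in mm; "grasp_force": force on a finger pad.
Only numpy, scipy, OpenCV 4.12 (cv2) and the standard library are available. Lean on these libraries where they do the work, as an engineer would, in place of code of your own. Each camera call takes 0.05 s, during which the arm holds its last target. There are 200 camera calls.

### The job

Get the extraction fan running at its marked speed: on the green switch box, flick the edge of the white click wheel away from the robot with a fingertip, click by click, until the red notch sits clicked in at the very top, in line with the white pointers. Then flip the toggle switch over to its other side, on. Do not grip the wheel by its sides, and leave the tools and materials lying around the box where they are.

Things in the scene. Friction and masses are not known exactly. Their poses are not given: they have to be found in the camera images.
- switch_box: Green plastic switch box screwed to the bench, 140 mm deep (x), 300 mm wide (y), 70 mm high. Origin: centre of its underside. Its x axis points away from the robot (turned up to 0.3 rad), y to the left, z up. White click wheel in a slot of the lid at y = +85 mm, steel toggle at y = -15 mm, grey outlet flap (10 mm above the lid) at y = -95 mm, all at x = 0.
- wheel_center (a point): Fixed point on the click wheel's axle, 60 mm above the bench (10 mm under the lid); the axle lies along the box's y. Site axes: the box's. Wheel: 84 mm across, 18 mm wide, 8 straight round-ended lobes 45 deg apart, each 8 mm thick and standing 15 mm out of a 54 mm hub (top of the hub: 88 mm above the bench); gaps 21 mm wide at the lobe ends.
- near_lobe (a point): Fixed point where the end of the upper lobe on the robot's side is when the wheel rests in a click: 14.5 mm before the axle, 95 mm above the bench (lobe top 99 mm; 102 when passing the top). Its twin is 14.5 mm beyond the axle, with a gap straight up between; the next lobes end below 79 mm. Site axes: the box's. A fingertip 93 mm above the bench that pushes this lobe 20 mm along +x, then lifts, makes one click.
- speed_wheel (a joint): Turn of the click wheel, rad: 0 with the red notch clicked in at the top (the goal); grows as the wheel's top moves away from the robot (box's +x). A click is 0.785, at its whole multiples, stops just beyond -5 and +2 clicks. Starts 2 to 4 clicks short, at -1.57, -2.36 or -3.14. 2 to 5 N at a lobe moves it; past half a click it snaps on, let go before that it snaps back.
- red_notch (a point): Centre of the red floor of one gap of the wheel, 28 mm from the axle (the lobe faces beside it are red too); turns with the wheel. Under the lid and unseen while 2 or more clicks from the top. At the goal it is straight above the axle, in line with two white pointer marks on the lid at either side of the slot.
- wheel_side_left: Grey disc, 53 mm across, on the left (+y) side of the click wheel (23 mm over both discs), turning with it. Origin: centre of the wheel. The wheel must not be gripped by this disc and the right one.
- wheel_side_right: The same grey disc on the right (-y) side of the click wheel. Origin: centre of the wheel.
- toggle_pivot (a point): Fixed point: pivot of the toggle switch, 78 mm above the bench, 80 mm at the top of its steel nut. Site axes: the box's.
- toggle_tip (a point): End of the steel bat of the toggle switch, 32 mm from its pivot; the bat is 6 to 10 mm thick and tips about the box's y axis. Off, it leans 0.4 rad towards the robot (tip about 107 mm above the bench); on, 0.4 rad away from it, towards a white dot.
- toggle (a joint): Toggle switch, rad: 0 off (leaning to the robot, as at the start), 0.8 on (leaning away). It snaps over at 0.4; about 2 to 4 N, 18 mm or more above its pivot, moves it.
- quart_tin: Loose closed steel paint tin with a blue band, 108 mm across, 120 mm high, upright; origin at the centre of its foot. Leave alone.
- brush: Loose black paint brush lying flat, 230 mm long, 62 mm wide, 16 mm high; origin under it, 108 mm from the handle's end; bristles towards its +x. Leave alone.
- scraper: Loose grey steel scraper lying flat, 195 mm long, blade 65 mm wide, 18 mm high; origin under it, 100 mm from the handle's end; blade towards its +x. Leave alone.
- roller_handle: Loose bare roller frame lying flat: yellow plastic handle 28 mm thick along its x, steel wire and a white 170 mm cage across its far end (x = 140 mm); 28 mm high; origin under the front end of the handle. Leave alone.
- tape_roll: Loose roll of blue masking tape lying flat, 100 mm across, 25 mm high; origin at the centre of its underside. Leave alone.
- sanding_block: Loose cork sanding block, 100 x 65 x 26 mm; origin at the centre of its underside. Leave alone.
- screwdriver: Loose screwdriver lying on the bench to the left of the box, along its x; origin under it. Leave alone.

How it is judged (in metres and radians):
On the way, in this order (a step that is already met when the one before it is completed fails the run):
1. the wheel is clicked in at the red notch while the switch is still off (value of joint speed_wheel between -0.15 and 0.15 rad and value of joint toggle between -0.1 and 0.2 rad), for 0.3 s.
2. the toggle switch is flipped on (value of joint toggle above 0.65 rad), for 0.2 s.
At the end, for the whole second after the job is handed in: The wheel rests with the red notch at the top (within 0.15 rad of it; a click is 0.785 rad), having been set before the switch was thrown; the toggle is on (over 0.65 of 0.8 rad); all loose tools and materials lie within 20 mm of where they were (value of joint speed_wheel between -0.15 and 0.15 rad and velocity of joint speed_wheel between -0.2 and 0.2 rad/s and value of joint toggle above 0.65 rad and distance of each of quart_tin, brush, scraper, roller_handle, tape_roll, sanding_block, screwdriver from where it was at the start of the episode below 0.02 m); the robot touches nothing.
It fails at once if the wheel is gripped by both its sides (contact force between the fingers and wheel_side_left above 1 N and contact force between the fingers and wheel_side_right above 1 N).
It fails at once if a tool or material lying around the box is shifted more than 20 mm, or picked up (distance of any of quart_tin, brush, scraper, roller_handle, tape_roll, sanding_block, screwdriver from where it was at the start of the episode above 0.02 m).
It also fails if it takes over 48 s, if anything falls off the work surface, if the arm or the gripper's body presses on something with over 40 N, if the wrist force passes 120 N, or if a joint passes its speed limit or range.

## Working session

There is one attempt and no reset: what is moved stays moved. The work goes in short steps, Python scripts to look and compute and a tool call to move; the robot and the scene stay as the last step left them, time stands still between calls to the robot, and variables do not carry over. Pictures are saved under pics/ and viewed, at most 10 in all, crops included, and the job is handed in when it is done.

Besides the shell and the picture viewer there is one more tool, called after "Emit:" as name(argument=value, ...) on one line, values as JSON. apply_moves: Moves the arm, as the interface text tells. Its arguments: {"type":"object","properties":{"targets":{"type":"array","items":{"type":"array"}},"newtons":{"type":"number"}},"required":["targets"]}

```bash
mkdir -p pics; ls; cat > h.py <<'E'
import numpy as np,cv2,pickle
def ray(f,u,v):
    K=np.array(f["intrinsics"]);T=np.array(f["camera_from_world"])
    d=np.linalg.inv(K)@[u,v,1]; d=np.array([d[0],-d[1],-d[2]])
    return -T[:3,:3].T@T[:3,3], T[:3,:3].T@d
def atz(f,u,v,z):
    o,d=ray(f,u,v); return o+d*(z-o[2])/d[2]
def proj(f,p):
    K=np.array(f["intrinsics"]);T=np.array(f["camera_from_world"])
    c=T[:3,:3]@np.array(p)+T[:3,3]; x=K@[c[0],-c[1],-c[2]]; return x[:2]/x[2]
def snap(n,out):
    from rig import eyes
    f=eyes.grab_frame(n); pickle.dump(f,open(out+".pkl","wb"))
    return f
E
python3 - <<'E'
from h import *
from rig import monitor
for n in("scene","side"):
    f=snap(n,n+"0"); print(f.keys(),f["camera_from_world"],f["intrinsics"])
    cv2.imwrite(f"pics/{n}0.png",cv2.resize(f["image"][...,::-1],(768,576),interpolation=cv2.INTER_CUBIC))
print(monitor.sense())
E
```

```text
pics
dict_keys(['image', 'intrinsics', 'camera_from_world']) [[ 8.72939323e-01  4.87820200e-01  2.89661518e-03 -4.34529373e+02]
 [-4.16296048e-01  7.41827336e-01  5.25727881e-01  1.90383720e+02]
 [ 2.54311891e-01 -4.60134390e-01  8.50647874e-01 -1.24203009e+03]
 [ 0.00000000e+00  0.00000000e+00  0.00000000e+00  1.00000000e+00]] [[372.21579401   0.         257.45053966]
 [  0.         372.21579401 190.02732048]
 [  0.           0.           1.        ]]
dict_keys(['image', 'intrinsics', 'camera_from_world']) [[-8.45017951e-01 -5.34737865e-01  2.80554210e-04  4.28062508e+02]
 [ 3.75618929e-01 -5.93197129e-01  7.12058696e-01 -2.66006555e+02]
 [-3.80598323e-01  6.01807761e-01  7.02119887e-01 -1.25795659e+03]
 [ 0.00000000e+00  0.00000000e+00  0.00000000e+00  1.00000000e+00]] [[494.66633007   0.         254.86263818]
 [  0.         494.66633007 195.12462032]
 [  0.           0.           1.        ]]
{'t': 0.1, 'q': array([-6.96614527e-02,  3.08935627e-01,  1.63504494e+00, -9.71535953e-08,
        1.19967592e+00, -6.96990989e-02]), 'dq': array([-0.0034203 , -0.00109093, -0.00247904, -0.00179419, -0.00011362,
       -0.00096969]), 'joint_torque': array([ 8.17496607e-05, -4.16405118e+01, -2.77644914e+01, -1.21622929e-04,
        4.01614045e-03,  3.27598855e-06]), 'position': array([6.24298077e+02, 4.57377260e-02, 2.44157668e+02]), 'orientation': array([-3.13953383e+00, -1.43640304e-04,  1.57083386e+00]), 'force': array([-0.58065189, -1.61600994,  0.50324941]), 'torque': array([-0.02038351, -0.02459263,  0.00419479]), 'grasp_force': 0.0, 'grip_width': 85.31689970830213}
```

View pics/scene0.png

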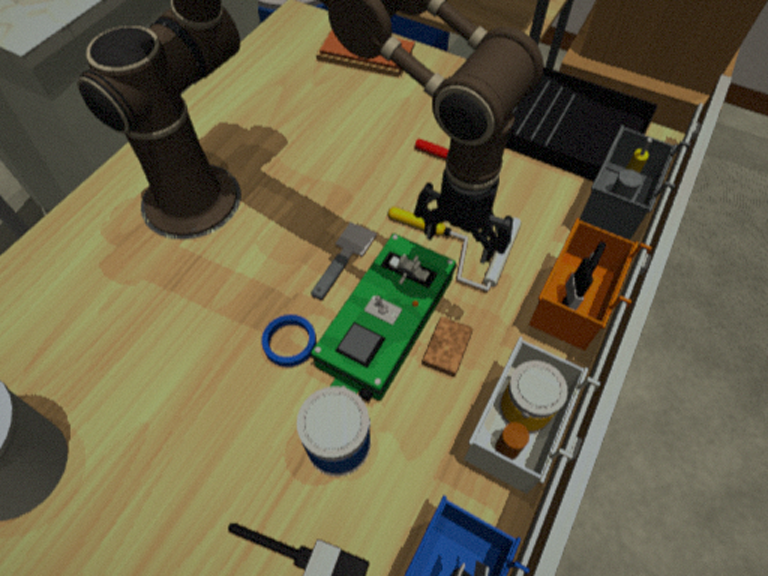

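View pics/side0.png

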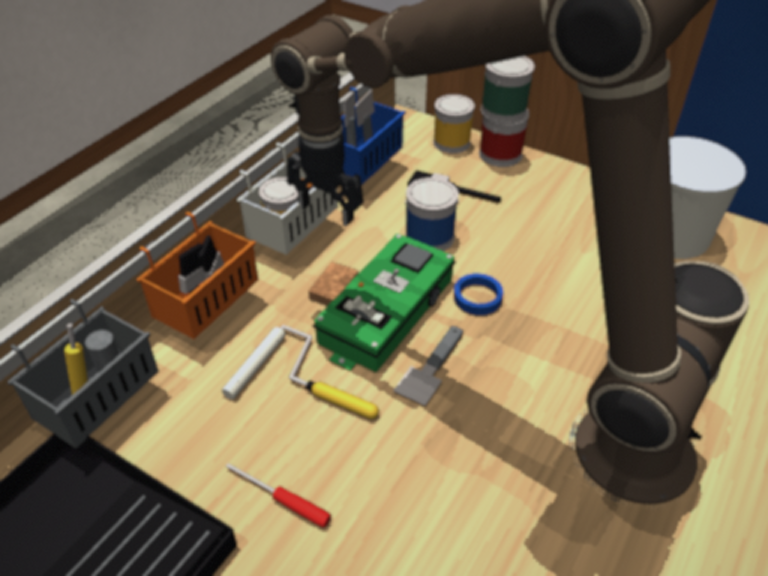

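The scene view shows the green box with lid corners near (395,236), (455,262), (380,392) and (315,358). The side view has the wheel slot near (362,308). I'll enlarge both crops.

```bash
python3 - <<'E'
from h import *
for n,(x,y,w,h) in {"scene":(200,150,112,118),"side":(202,150,112,100)}.items():
    f=pickle.load(open(n+"0.pkl","rb"))
    im=cv2.resize(f["image"][y:y+h,x:x+w,::-1],None,fx=5,fy=5,interpolation=cv2.INTER_CUBIC)
    for i in range(0,w,20): cv2.putText(im,str(x+i),(i*5,8),0,.3,(255,255,255)); cv2.line(im,(i*5,0),(i*5,h*5),(255,255,255) if 0 else (120,120,120),1)
    for i in range(0,h,20): cv2.putText(im,str(y+i),(0,i*5+8),0,.3,(255,255,255)); cv2.line(im,(0,i*5),(w*5,i*5),(120,120,120),1)
    cv2.imwrite(f"pics/{n}0c.png",im)
E
```

```text
(no output)
```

View pics/scene0c.png

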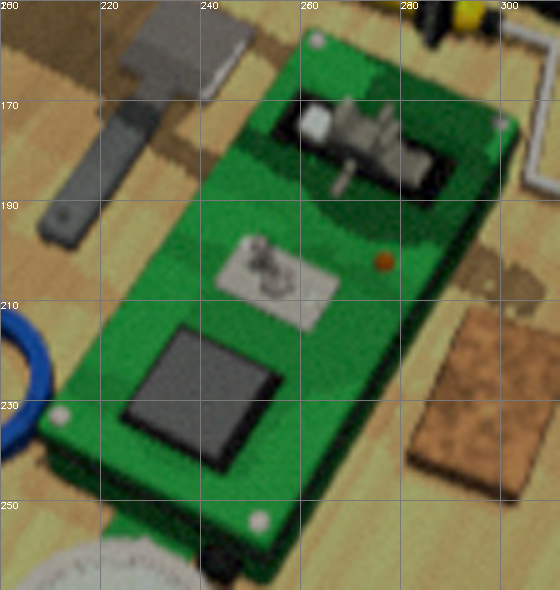

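View pics/side0c.png

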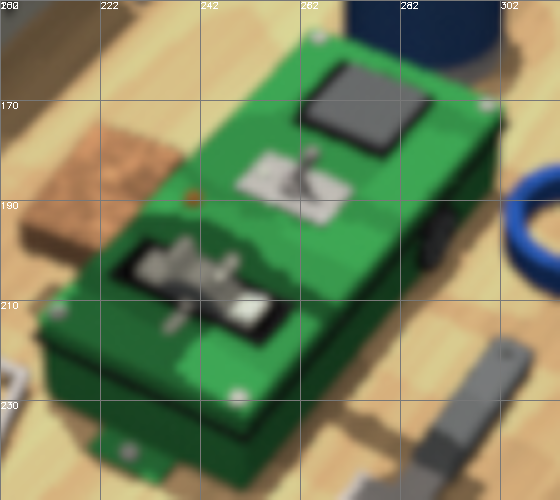

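```bash
cat >> h.py <<'E'
def box(c,th,p): # box -> world
    R=np.array([[np.cos(th),-np.sin(th)],[np.sin(th),np.cos(th)]]); q=R@np.array(p[:2])+c; return np.array([q[0],q[1],p[2]])
E
python3 - <<'E'
from h import *
S=pickle.load(open("scene0.pkl","rb"));D=pickle.load(open("side0.pkl","rb"))
# order: near-left, far-left, near-right, far-right
for n,f,px in(("scene",S,[(263.5,158),(300,175),(212,233),(252,254)]),("side",D,[(249.5,229.5),(213.5,212),(299.5,171),(266,157)])):
    P=np.array([atz(f,*p,71)[:2] for p in px]); c=P.mean(0)
    dx=(P[1]-P[0]+P[3]-P[2])/2; dy=(P[0]-P[2]+P[1]-P[3])/2
    print(n,P.round(),c.round(1),"len",np.linalg.norm(dx),np.linalg.norm(dy),"th",np.arctan2(dx[1],dx[0]),np.arctan2(-dy[0],dy[1]))
    th=np.arctan2(-dy[0],dy[1])
    for name,b in dict(wheel=(0,85,60),lobe=(-14.5,85,95),tog=(0,-15,78),tip=(-12.5,-15,107.5)).items():
        w=box(c,th,b); print(name,w.round(1),"scene",proj(S,w).round(1),"side",proj(D,w).round(1))
E
```

```text
scene [[ 471.   85.]
 [ 591.   83.]
 [ 470. -194.]
 [ 590. -194.]] [530.5 -55.2] len 120.29743954689009 278.2019782743368 th -0.005931275842769502 -0.002643953705781351
wheel [530.8  29.8  60. ] scene [272.6 182. ] side [242.  209.8]
lobe [516.3  29.9  95. ] scene [268.5 173.1] side [246.1 203.1]
tog [530.5 -70.2  78. ] scene [255.4 205.3] side [260.8 184.7]
tip [518.  -70.1 107.5] scene [251.3 197.9] side [264.6 178.9]
side [[ 467.   89.]
 [ 587.   88.]
 [ 467. -191.]
 [ 587. -192.]] [527.3 -51.6] len 119.9876222048786 280.0780324523079 th -0.01055651659616723 -0.000953633165257398
wheel [527.3  33.4  60. ] scene [272.1 180.6] side [242.3 211.1]
lobe [512.8  33.4  95. ] scene [268.  171.7] side [246.5 204.4]
tog [527.2 -66.6  78. ] scene [255.  203.8] side [261.1 185.8]
tip [514.7 -66.6 107.5] scene [250.9 196.3] side [264.9 180. ]
```

The lid screws give 120 x 279 mm, which fits the box. Its centre is about (529, -53.5) with almost no rotation, which puts the wheel at (529, 31.5) and the toggle at (529, -68.5). I'll close the fingers, turn 90 degrees so the tool x axis lies along world x, and hover before the wheel.

Emit:
apply_moves(targets=[[[0.0315,-0.152,0.085],[0,0,90],255],[[0.0315,-0.152,0.085],[0,0,90],255],[[0.0315,-0.152,0.085],[0,0,90],255],[[0.0315,-0.152,0.085],[0,0,90],255],[[0.0315,-0.152,0.085],[0,0,90],255],[[0.0315,-0.152,0.085],[0,0,90],255],[[0.0315,-0.152,0.085],[0,0,90],255],[[0.0315,-0.152,0.085],[0,0,90],255],[[0.0315,-0.152,0.085],[0,0,90],255],[[0.0315,-0.152,0.085],[0,0,90],255],[[0.0315,-0.152,0.085],[0,0,90],255],[[0.0315,-0.152,0.085],[0,0,90],255]])

```text
t: 1.3
position: [472.6, 31.5, 159.9]
orientation: [3.142, 0.001, 0.0]
force: [-0.7, -0.5, -0.1]
grip_width: -0.0
grasp_force: 0.0
```

```bash
python3 - <<'E'
from h import *
from rig import monitor
s=monitor.sense();print(s["t"],s["position"],s["orientation"],s["force"],s["grip_width"])
S=snap("scene","scene1");D=snap("side","side1");W=snap("wrist","wrist1")
def crop(f,x,y,w,h,W2,H2): return cv2.resize(f["image"][y:y+h,x:x+w,::-1],(W2,H2),interpolation=cv2.INTER_CUBIC)
a=crop(W,0,0,512,384,800,600)
cv2.imwrite("pics/wrist1.png",a)
c=np.array([529,-53.5]);th=-.003
for b in [(-14.5,85,95),(14.5,85,95),(0,85,88),(0,-15,80),(-12.5,-15,107.5)]: print(b,(proj(W,box(c,th,b))*800/512).round())
b=np.hstack([crop(S,225,140,80,80,400,400),crop(D,215,145,80,80,400,400)])
cv2.imwrite("pics/two1.png",b)
E
```

```text
1.3 [472.58398989  31.4705113  159.90160205] [3.14158028e+00 8.66060519e-04 1.92984822e-04] [-0.74393085 -0.53362114 -0.08130041] -0.0013748832869191236
(-14.5, 85, 95) [396. 226.]
(14.5, 85, 95) [397. 152.]
(0, 85, 88) [397. 188.]
(0, -15, 80) [631. 188.]
(-12.5, -15, 107.5) [659. 228.]
```

View pics/wrist1.png

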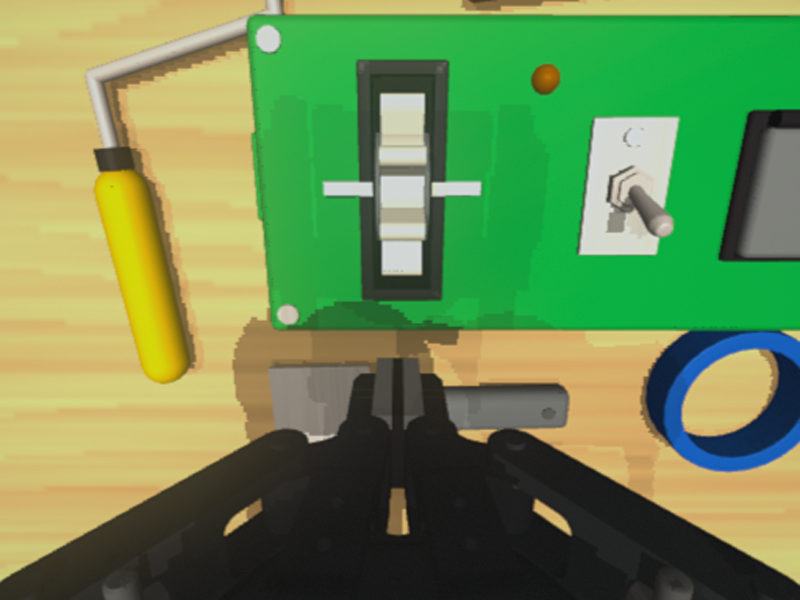

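The wrist view is clear. The near lobe is at (402,232) and the twin at (403,155), with the pointers at row 188, so my estimate is within about 2 mm. No red is visible. The toggle nut is at (633,190) and its tip at (661,228). I'll make the first click.

Emit:
apply_moves(targets=[[[0.016,0.0015,0.025],[0,0,0],255],[[0.016,0.0015,0.053],[0,0,0],255],[[0.016,0.0015,0.053],[0,0,0],255],[[0.023,0.0015,0.053],[0,0,0],255],[[0.029,0.0015,0.053],[0,0,0],255],[[0.035,0.0015,0.053],[0,0,0],255],[[0.041,0.0015,0.053],[0,0,0],255],[[0.046,0.0015,0.053],[0,0,0],255],[[0.046,0.0015,0.053],[0,0,0],255],[[0.046,0.0015,0.02],[0,0,0],255],[[0.0,0.0015,0.0],[0,0,0],255],[[0.0,0.0015,0.0],[0,0,0],255]])

```text
t: 2.65
position: [469.4, 30.2, 161.7]
orientation: [-3.142, 0.002, 0.0]
force: [0.0, -0.1, -0.5]
grip_width: 0.0
grasp_force: 0.0
```

```bash
cat > w.py <<'E'
from h import *
import sys
W=snap("wrist",sys.argv[1]); im=W["image"]
cv2.imwrite(f"pics/{sys.argv[1]}.png",cv2.resize(im[20:220,150:450,::-1],(750,500),interpolation=cv2.INTER_CUBIC))
i=im[30:200,225:295].astype(int); m=(i[...,0]>90)&(i[...,1]<.55*i[...,0])&(i[...,2]<.55*i[...,0])
v,u=np.nonzero(m); print("red px",m.sum(), (u.mean()+225,v.mean()+30,v.min()+30,v.max()+30) if m.any() else "", "pointer row expected", 188/1.5625)
E
python3 w.py wrist2
```

```text
red px 433 (np.float64(255.0230946882217), np.float64(156.4434180138568), np.int64(148), np.int64(164)) pointer row expected 120.32
```

View pics/wrist2.png

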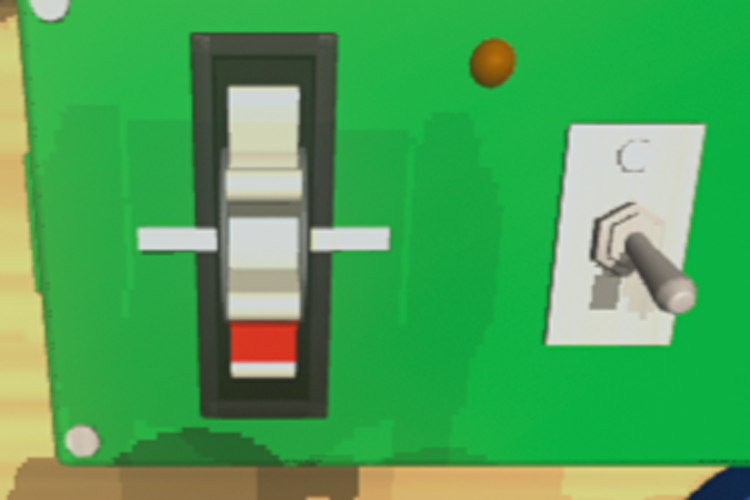

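The red gap is now the one just on the robot's side (crop pixel 263,342), below the near lobe, so one click remains. I'll repeat the same stroke.

Emit:
apply_moves(targets=[[[0.016,0,0.025],[0,0,0],255],[[0.016,0,0.053],[0,0,0],255],[[0.016,0,0.053],[0,0,0],255],[[0.023,0,0.053],[0,0,0],255],[[0.029,0,0.053],[0,0,0],255],[[0.035,0,0.053],[0,0,0],255],[[0.041,0,0.053],[0,0,0],255],[[0.046,0,0.053],[0,0,0],255],[[0.046,0,0.053],[0,0,0],255],[[0.046,0,0.02],[0,0,0],255],[[0.0,0,0.0],[0,0,0],255],[[0.0,0,0.0],[0,0,0],255]])

```text
t: 3.9
position: [469.5, 30.2, 161.7]
orientation: [-3.142, 0.001, 0.0]
force: [-0.5, -0.2, -0.7]
grip_width: -0.1
grasp_force: 0.0
```

```bash
python3 w.py wrist3
```

```text
red px 1037 (np.float64(255.0424300867888), np.float64(118.52266152362584), np.int64(101), np.int64(136)) pointer row expected 120.32
```

View pics/wrist3.png

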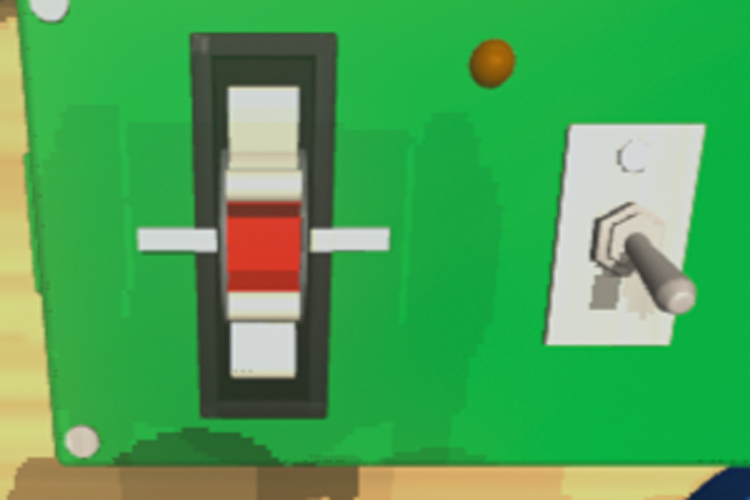

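The red notch sits at the top in line with the pointers (crop row ~240). Next is the toggle at y about -69.

Emit:
apply_moves(targets=[[[0.005,0.05,0],[0,0,0],255],[[0.01,0.099,0],[0,0,0],255],[[0.01,0.099,0],[0,0,0],255],[[0.01,0.099,0.046],[0,0,0],255],[[0.01,0.099,0.046],[0,0,0],255],[[0.02,0.099,0.046],[0,0,0],255],[[0.03,0.099,0.046],[0,0,0],255],[[0.038,0.099,0.046],[0,0,0],255],[[0.045,0.099,0.046],[0,0,0],255],[[0.05,0.099,0.046],[0,0,0],255],[[0.05,0.099,0.046],[0,0,0],255],[[0.0,0.099,0.046],[0,0,0],255]])

```text
t: 5.15
position: [479.7, -70.2, 115.7]
orientation: [3.14, -0.01, 0.001]
force: [-0.0, -0.9, 0.7]
grip_width: 0.1
grasp_force: 0.0
```

Emit:
apply_moves(targets=[[[0,0,-0.046],[0,0,0],255],[[-0.01,-0.05,-0.046],[0,0,0],255],[[-0.01,-0.099,-0.046],[0,0,0],255],[[-0.01,-0.099,-0.046],[0,0,0],255],[[-0.01,-0.099,-0.046],[0,0,0],255]])

```text
t: 5.65
position: [463.0, 30.9, 160.5]
orientation: [3.141, -0.001, 0.003]
force: [0.7, -0.1, 0.6]
grip_width: -0.2
grasp_force: 0.0
```

```bash
python3 w.py wrist4
```

```text
red px 1090 (np.float64(256.52660550458717), np.float64(107.9770642201835), np.int64(90), np.int64(126)) pointer row expected 120.32
```

View pics/wrist4.png

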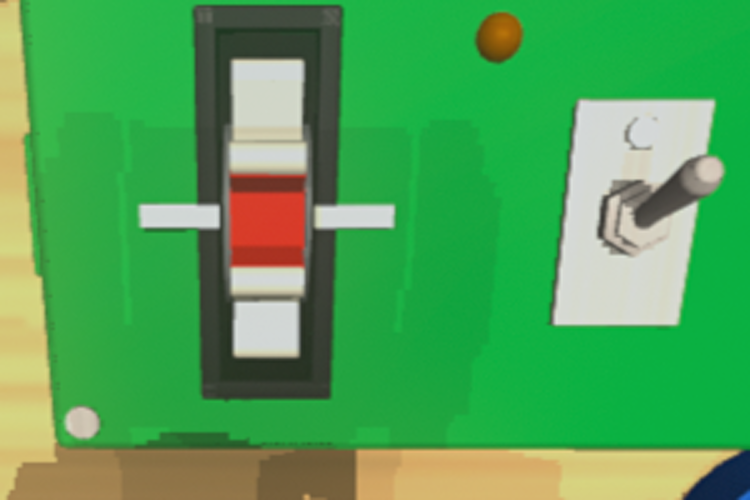

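The toggle now leans away from the robot, with its tip at (706,170) beyond the nut at (632,222). The red notch is still in line with the pointers at row 216.

```bash
python3 -c "
from rig import sign_off
print(sign_off())"
```

```text
the job is handed in; nothing more can be done
None
```

The job is handed in: two clicks brought the red notch to the top in line with the pointers, then I flipped the toggle on, with nothing else touched; the last wrist picture confirms both, but no verdict came back.

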